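# Snap the lamp module into the illuminator's spring clips

### The job

Pick up the microscope's lamp module, the bar with wedge-shaped ends, and press it level and centred between the two spring clips of the lamp holder until both ends have snapped under the clips; then let go of it. Press gently, feeling for the snap: do not bend a clip far or drive the sprung pad under the lamp deep down, and leave the other things on the desk alone.

Things in the scene. Friction and masses are not known exactly. Their poses are not given: they have to be found in the camera images.
- lamp: Lamp module: aluminium bar, 120 mm long over its tips, 22 wide, 24 high, 0.06 to 0.13 kg, brass wedge ends, white window with dots on top. Origin at the centre of its underside; x along it, y across, z up. The middle 96 mm is a plain box; at each end 45 degree faces above and below meet in a level edge at x = +-60 mm, 12 mm above the underside. Lies flat on the desk. Grip across its width.
- stand: Fixed black base of the lamp holder, 216 x 72 x 12 mm, with 12 mm posts at x = +-90 mm rising to 97 mm. Origin at the centre of its underside, on the desk; the lamp goes in along its x, either way round. On the posts a carriage (level plate 30 mm wide) with the clips and pad, centred over the origin, is clamped at a height that varies by 20 mm and is not measured: find it by feel.
- clip_a (a joint): Spread of the leaf spring clip at the stand's -x end, m: 0 empty, stop 0.009, 1.8 N per mm; about 0.001 with the lamp seated, bent if over 0.0065. Its inward nose, a polished 6 mm round bar 24 mm long across, is centred 62 to 82 mm above the desk, 34 mm over the carriage's plate; gap between the two noses 112 mm. The leaf's top leans outwards, to 20 mm above the nose.
- clip_b (a joint): The same for the clip at +x. Pressed down, the lamp's wedges meet the noses first and spread each clip 4 mm; this takes about 10 to 17 N in all, then the force falls off as the tips pass below the noses (the snap) and rises again on the pad. Seated, the tips lie about 4 mm below the noses' centres. One end may snap before the other. The long sides are open for fingers.
- bed (a joint): How far the sprung brass pad under the lamp's middle (50 x 18 mm, between the clips) is pressed down, m: 0 free, stop 0.009, 4 N per mm. Free top 14.8 mm below the noses' centres. About 0.0013 when the lamp is seated and let go, held up against the clips; over 0.0055 (22 N) is too deep.
- marker: Bystander: yellow marker pen with black cap, 125 mm long, 17 mm thick, lying on the desk. Origin midway along it at the desk, x along it.
- specimen: Bystander: black round specimen mount, 32 mm diameter, 20 mm high, standing on the desk. Origin at the centre of its underside.
- power_brick: Bystander: black power adapter, 50 x 100 x 30 mm, on the desk. Origin at the centre of its underside; y along its length.
- dish: Bystander: shallow white dish, 70 mm diameter, 15 mm high, on the desk. Origin at the centre of its underside.
Things that resemble listed ones, but are neither listed nor needed, are in the scene too. What is meant by the lamp is not brown, pink or turquoise, and is the larger of those in its own colour.

How it is judged (in metres and radians):
On the way:
1. the lamp module is picked up, clear of the desk (height (world z) of lamp above 0.05 m), for 0.1 s.
At the end, for the whole second after the job is handed in: The lamp is snapped under both clips and rests on the sprung pad: each clip spread 0.3 to 2.5 mm, the pad down 0.5 to 3 mm, the lamp's middle within 6 mm of the stand's middle seen from above, in line with the stand within 0.1 rad (either way round), level within 0.06 rad, at rest and released (value of joint clip_a between 0.0003 and 0.0025 m and value of joint clip_b between 0.0003 and 0.0025 m and value of joint bed between 0.0005 and 0.003 m and horizontal distance between lamp and stand below 0.006 m and angle between the x axis of lamp and the x axis of stand, either way round below 0.1 rad and angle between lamp's own z axis and vertical below 0.06 rad and linear speed of lamp below 0.02 m/s); the robot touches nothing.
It fails at once if a clip is bent more than 6.5 mm outwards (value of joint any of clip_a, clip_b above 0.0065 m).
It fails at once if the sprung pad is pressed deeper than 5.5 mm (about 22 N) (value of joint bed above 0.0055 m).
It fails at once if a bystander is moved more than 25 mm (distance of any of marker, specimen, power_brick, dish from where it was at the start of the episode above 0.025 m).
It also fails if it takes over 58 s, if anything falls off the work surface, if the arm or the gripper's body presses on something with over 40 N, if the wrist force passes 120 N, or if a joint passes its speed limit or range.

### The arm

A 6-joint arm with a two-finger parallel gripper is mounted at the origin on the work surface. World frame = base frame: x ahead of the robot, y to its left, z up, the work surface at z = 0. Lengths are in mm, angles in rad, forces in N, time in s.
With the tool pointing down it reaches from about 400 to 925 mm from the base axis. Payload 12.5 kg.
Tool frame: the origin (TCP) lies at the centre of the arm's flange, where the gripper is bolted on; the fingertips stand 190 mm ahead of it and the grasp point (between the pads) lies 171 mm ahead of it; z points along the fingers, y is the line along which they close (so a half turn about z gives the same grasp; the last joint's range is limited). The gripper opens to 95 mm and grips with 3 to 60 N. Pads are 20 mm wide; open, the fingers measure 119 mm over their backs; the gripper's body (75 mm by 180 mm) begins 59 mm behind the grasp point.
Start: joints at [0.999, 0.491, 1.559, -0, 1.092, -0.106], TCP at [280.689, 558.425, 404.761] pointing down, gripper open.
Joint ranges: [-3.1, 3.1], [-0.84, 2.19], [0.05, 2.79], [-1.13, 4.28], [0.06, 2.93], [-2.69, 2.69]. Speed limits (rad/s): [2.22, 2.22, 2.79, 3.14, 3.14, 3.14].

### API

Orientations are given as [roll, pitch, yaw] about the fixed x, y, z axes, in that order (R = Rz(yaw) Ry(pitch) Rx(roll)).
In Python, from cell import env, read_camera, search_frame, cut_out gives the robot as it stands. The module is installed in compiled form; this text tells all that it offers.
- The arm moves only by the tool move_arm, never from a script. Its argument "commands" is a list of rows, each a list of 3 entries, a list of its own where there are three numbers: the shift along the world's x, y, z normalised to -1 to 1, where 1 is 0.03 m, then the turn about the world's z normalised to -1 to 1, where 1 is 0.08 rad, then the opening, from -1 (shut) to 1 (fully open), so that 0 is half open. A call has 1 to 20 rows; each row shifts and turns the commanded pose from where the row before left it; what a row does not reach is not made up. A row lasts 1/12 s, in which the tool goes at most 41.7 mm and 7.16 degrees, less where a joint would pass 70% of its speed; a pose out of reach is approached as far as the arm can. A call with a number of a shift or a turn outside -1 to 1 is refused whole. A call with a gripper value outside its range is refused whole. The fingers move at their own pace and stop on an object; the grip force is fixed at half the most. Time passes only in rows, so rows that do not move let the fingers close. It gives the time, the measured TCP pose, the force, the opening and the grip force at its end, in the units of the state.
- env.state(): the state, without advancing time (a new reading comes with each control period).
- read_camera(name): name is "scene" or "top"; returns a dict with "image" (480x640x3 uint8, red, green, blue), "fx", "fy", "cx", "cy" (pixels), "D" ([k1, k2, p1, p2, k3] as OpenCV has them; the pictures are not rectified), "rvec" (rotation vector, rad) and "tvec" (3), from world to camera coordinates, as OpenCV has them. Camera axes: x right, y down, z forward; pixel columns grow to the right and rows downward; lengths in mm; the calibration is good to about 2 mm. A picture is of the moment at which its call begins. There is no depth.
- env.job_done(): hands the job in; it is judged then, once.
Trained networks look in a picture, given as the dict that the camera call returned (one of the last four; its "shot" number tells which), for a name from the list of things; names that differ only in an ending like _2 or _b are one class to them, and where a whole thing is asked for, a point or a joint stands for the part that bears it (a point fixed in the world has none). Each returns a list of dicts, best first, with "confidence" (0 to 1); they miss things now and then, are a little off and sometimes report something else, mostly with a low value. They report only what shows in the picture. A call takes as long as a camera call. They do not tell look-alikes from the thing itself.
- search_frame(thing, picture): "at" ([column, row] in pixels, amid what is visible of it).
- cut_out(thing, picture): "region" (480x640 bool, what is visible of it) and "at" ([column, row] in pixels, amid what is visible of it).
The state is a dict: "t": time; "joints": joint angles; "qvel": joint speeds; "tau": joint torques, N m; "eef_pos": TCP position; "tcp_rot": TCP orientation; "ft_force": force on the tool from outside, world axes, zero at the start; "moment": the same for the moment, N m; "opening": opening from 0.0 (shut) to 1.0 (fully open); "grip_force": force on a finger pad.
Only numpy, scipy, OpenCV 4.12 (cv2) and the standard library are available. Lean on these libraries where they do the work, as an engineer would, in place of code of your own. Each camera call takes 0.05 s, during which the arm holds its last target. There are 200 camera calls.

## Working session

There is one attempt and no reset: what is moved stays moved. The work goes in short steps, Python scripts to look and compute and a tool call to move; the robot and the scene stay as the last step left them, time stands still between calls to the robot, and variables do not carry over. Pictures are saved under pics/ and viewed, at most 10 in all, crops included, and the job is handed in when it is done.

Besides the shell and the picture viewer there is one more tool, called after "Call:" as name(argument=value, ...), one argument or row to a line, values as JSON. move_arm: Moves the arm, as the interface text tells. Its arguments: {"type":"object","properties":{"commands":{"type":"array","items":{"type":"array"}}},"required":["commands"]}

```bash
mkdir -p pics; cat > h.py <<'E'
from cell import env, read_camera, search_frame, cut_out
import numpy as np, cv2
def K(p): return np.array([[p["fx"],0,p["cx"]],[0,p["fy"],p["cy"]],[0,0,1.]])
def px2w(p,uv,z):
    n=cv2.undistortPoints(np.array(uv,float).reshape(-1,1,2),K(p),np.array(p["D"],float)).reshape(-1,2)
    R=cv2.Rodrigues(np.array(p["rvec"],float))[0]; t=np.array(p["tvec"],float).ravel()
    c=-R.T@t; d=np.c_[n,np.ones(len(n))]@R
    return c+d*((z-c[2])/d[:,2])[:,None]
def w2px(p,X):
    return cv2.projectPoints(np.array(X,float).reshape(-1,3),np.array(p["rvec"],float),np.array(p["tvec"],float),K(p),np.array(p["D"],float))[0].reshape(-1,2)
E
python3 - <<'E'
from h import *
P={n:read_camera(n) for n in("top","scene")}
for n,p in P.items():
    cv2.imwrite(f"pics/{n}0.png",p["image"][...,::-1])
    for th in["lamp","stand","clip_a","bed","marker","specimen","power_brick","dish"]:
        for r in search_frame(th,p): print(n,th,round(r["confidence"],2),np.round(r["at"]),np.round(px2w(p,[r["at"]],12)[0,:2]))
print(env.state())
E
```

```text
top lamp 0.97 [405. 240.] [ 566. -189.]
top lamp 0.97 [463. 244.] [ 560. -294.]
top lamp 0.95 [389. 319.] [ 427. -161.]
top lamp 0.78 [323. 229.] [585. -45.]
top lamp 0.57 [462. 340.] [ 392. -288.]
top stand 0.74 [168. 274.] [504. 229.]
top stand 0.15 [180. 162.] [703. 214.]
top clip_a 0.49 [165. 309.] [441. 233.]
top clip_a 0.45 [142. 239.] [565. 278.]
top bed 0.63 [156. 272.] [507. 251.]
top marker 0.76 [312. 162.] [707. -24.]
top marker 0.54 [180. 165.] [699. 214.]
top power_brick 0.65 [415. 164.] [ 703. -210.]
top dish 0.87 [179. 163.] [703. 215.]
scene lamp 0.96 [184. 342.] [ 558. -302.]
scene lamp 0.79 [313. 269.] [576. -52.]
scene lamp 0.74 [140. 274.] [ 394. -300.]
scene lamp 0.67 [245. 311.] [ 571. -195.]
scene lamp 0.57 [213. 250.] [ 427. -170.]
scene stand 0.55 [397. 182.] [514. 224.]
scene clip_a 0.55 [375. 144.] [397. 272.]
scene clip_a 0.48 [246. 311.] [ 573. -194.]
scene bed 0.7 [466. 239.] [703. 219.]
scene bed 0.58 [398. 163.] [473. 268.]
scene specimen 0.69 [278. 204.] [409.  -8.]
scene specimen 0.4 [244. 311.] [ 571. -197.]
scene power_brick 0.91 [284. 372.] [ 698. -208.]
scene power_brick 0.45 [372. 312.] [707. -30.]
scene dish 0.9 [463. 240.] [702. 212.]
{'t': 0.9, 'joints': array([ 9.99388300e-01,  4.90909265e-01,  1.55889098e+00,  7.59742403e-06,
        1.09167208e+00, -1.05578001e-01]), 'qvel': array([-0.00013061, -0.00094731,  0.00038077,  0.00078529, -0.00010347,
        0.0004469 ]), 'tau': array([ 9.47827575e-04, -6.12449241e+01, -2.58428407e+01,  6.93432125e-02,
        4.44298564e-02,  2.28447396e-05]), 'eef_pos': array([280.69852807, 558.42815606, 404.75829422]), 'tcp_rot': array([3.14147228e+00, 5.97586073e-06, 2.67575913e+00]), 'ft_force': array([-0.12966673, -1.16301556, -0.92656842]), 'moment': array([-0.04074565, -0.03158721, -0.00219649]), 'grip_force': 0.0, 'opening': 0.9994862025951433}
```

View pics/top0.png

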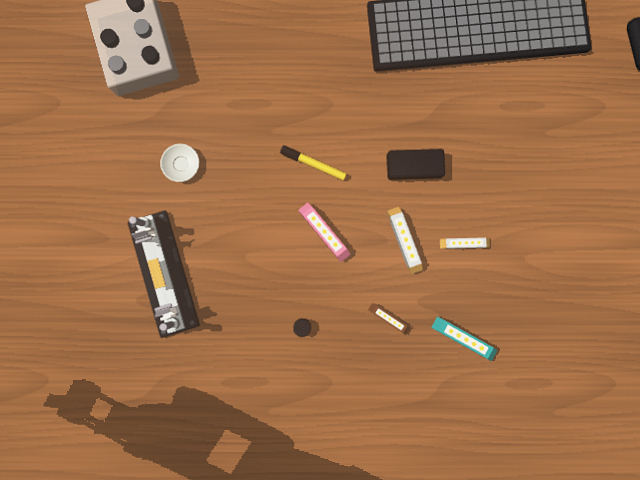

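View pics/scene0.png

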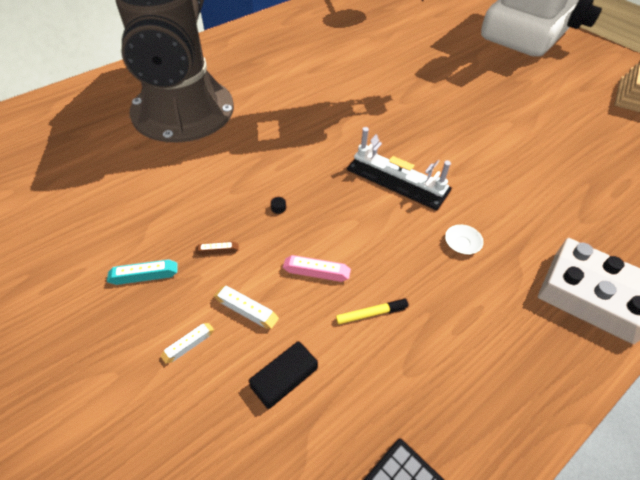

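The top view shows five lamp-like bars: pink (323,229), silver/brass large (405,240), silver/brass small (463,244), brown (389,319) and turquoise (462,340). The lamp is the large silver/brass one at (405,240), since it is not an excluded colour and is the larger of the two silver bars. The stand is at (165,273) and the scene view agrees. Next I measure both and check with a crop.

```bash
python3 - <<'E'
from h import *
p=read_camera("top")
for r in cut_out("lamp",p)[:5]:
    if abs(r["at"][0]-405)<8:
        c=cv2.findContours(r["region"].astype(np.uint8),0,2)[0]; c=max(c,key=len).reshape(-1,2)
        for z in(12,24):
            w=px2w(p,c,z)[:,:2].astype(np.float32); print("lamp",z,cv2.minAreaRect(w))
s=px2w(p,[[405,240]],24)
img=p["image"]; a=img[190:290,360:510]; b=img[200:350,110:220]
cv2.imwrite("pics/crop_lamp.png",cv2.resize(a[...,::-1],None,fx=5,fy=5,interpolation=2))
cv2.imwrite("pics/crop_stand.png",cv2.resize(b[...,::-1],None,fx=4,fy=4,interpolation=2))
for r in cut_out("stand",p)[:1]:
    c=cv2.findContours(r["region"].astype(np.uint8),0,2)[0]; c=max(c,key=len).reshape(-1,2)
    print("stand",cv2.minAreaRect(px2w(p,c,12)[:,:2].astype(np.float32)))
R=cv2.Rodrigues(np.array(p["rvec"]))[0]; print(-R.T@np.array(p["tvec"]).ravel())
E
```

```text
lamp 12 ((568.003662109375, -188.4954071044922), (118.4655990600586, 26.45475959777832), 20.53285026550293)
lamp 24 ((567.1181030273438, -186.43380737304688), (116.95480346679688, 26.117401123046875), 20.53282928466797)
stand ((505.67919921875, 238.53250122070312), (215.4105987548828, 73.47134399414062), 17.67363739013672)
[498.5642999  -26.84012529 952.96284323]
```

View pics/crop_lamp.png

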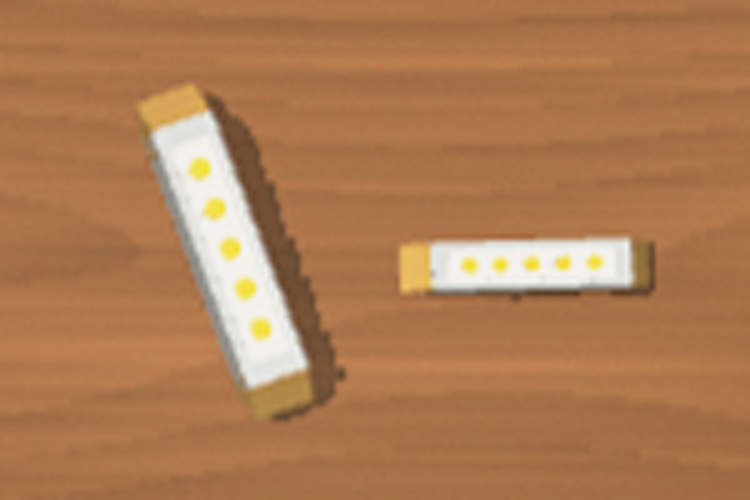

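View pics/crop_stand.png

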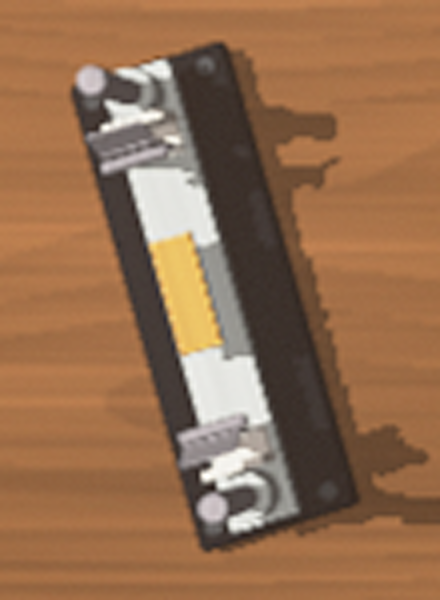

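The crop confirms the target: the bar at left is about 120 mm long and the right one about 80 mm. In the stand crop, the pad is at (187,295) and the post tops are at (90,80) and (212,507). I'll use these to refine the stand pose.

```bash
python3 - <<'E'
from h import *
p=read_camera("top")
f=lambda c:[110+(c[0]+.5)/4-.5,200+(c[1]+.5)/4-.5]
w=px2w(p,[f((90,80)),f((212,507))],97)[:,:2]; d=w[0]-w[1]
print("posts",w,w.mean(0),np.degrees(np.arctan2(d[1],d[0])),np.hypot(*d))
for z in(47,57,67): print("pad",z,px2w(p,[f((186,294))],z)[0,:2])
for z,cs in((12,[(222,42)]),(0,[(357,500)]),(12,[(205,550)])): print("corner",px2w(p,[f(c) for c in cs],z)[:,:2])
g=lambda c:[360+(c[0]+.5)/5-.5,190+(c[1]+.5)/5-.5]
l=px2w(p,[g(c) for c in((200,168),(215,209),(231,249),(246,289),(261,329))],24)[:,:2]
d=l[0]-l[-1];print("lamp",l.mean(0),np.degrees(np.arctan2(d[1],d[0])))
E
```

```text
posts [[590.31545681 266.889049  ]
 [419.34954134 212.32501536]] [504.83249908 239.60703218] 17.700562708410718 179.4619124413151
pad 47 [504.41589435 239.98471556]
pad 57 [504.35130457 237.03950822]
pad 67 [504.28671478 234.09430089]
corner [[616.92513933 237.63263655]]
corner [[414.01643891 174.99525292]]
corner [[392.79285727 238.61193612]]
lamp [ 567.1597528  -189.24092779] 20.490069674419374
```

Call:
move_arm(
  commands=[
    [[0.35,-1,0],0.4,0],
    [[0.35,-1,0],0.4,0],
    [[0.35,-1,0],0.4,0],
    [[0.35,-1,0],0.4,0],
    [[0.35,-1,0],0.4,0],
    [[0.35,-1,0],0.4,0],
    [[0.35,-1,0],0.4,0],
    [[0.35,-1,0],0.4,0],
    [[0.35,-1,0],0.4,0],
    [[0.35,-1,0],0.4,0],
    [[0.35,-1,0],0.4,0],
    [[0.35,-1,0],0.4,0],
    [[0.35,-1,0],0.4,0],
    [[0.35,-1,0],0.4,0],
    [[0.35,-1,0],0.4,0],
    [[0.35,-1,0],0.4,0],
    [[0.35,-1,0],0.4,0],
    [[0.35,-1,0],0.4,0],
    [[0.35,-1,0],0.4,0],
    [[0.35,-1,0],0.4,0],
  ],
)

```text
t: 2.77
eef_pos: [490.9, -43.2, 404.9]
tcp_rot: [-3.142, 0.0, -2.966]
ft_force: [0.6, 0.3, 0.7]
opening: 0.5
grip_force: 0.0
```

Call:
move_arm(
  commands=[
    [[0.424,-0.807,-0.8],0.38,0],
    [[0.424,-0.807,-0.8],0.38,0],
    [[0.424,-0.807,-0.8],0.38,0],
    [[0.424,-0.807,-0.8],0.38,0],
    [[0.424,-0.807,-0.8],0.38,0],
    [[0.424,-0.807,-0.8],0.38,0],
    [[0,0,0],0,0],
    [[0,0,0],0,0],
    [[0,0,0],0,0],
  ],
)

```text
t: 3.52
eef_pos: [566.8, -186.5, 261.1]
tcp_rot: [3.141, -0.0, -2.786]
ft_force: [0.9, -0.7, 0.1]
opening: 0.503
grip_force: 0.0
```

Call:
move_arm(
  commands=[
    [[0.01,-0.07,-0.5],0.02,0],
    [[0,0,-0.5],0,0],
    [[0,0,-0.5],0,0],
    [[0,0,-0.4],0,0],
    [[0,0,-0.25],0,0],
    [[0,0,-0.1],0,0],
    [[0,0,0],0,0],
    [[0,0,0],0,0],
  ],
)

```text
t: 4.18
eef_pos: [567.5, -188.8, 193.9]
tcp_rot: [-3.141, 0.001, -2.783]
ft_force: [0.8, -0.0, 0.1]
opening: 0.498
grip_force: 0.0
```

```bash
python3 - <<'E'
from h import *
p=read_camera("top"); s=read_camera("scene")
a=p["image"][160:320,320:500]; b=s["image"][230:390,160:340]
o=np.hstack([cv2.resize(a,(400,356),interpolation=2),cv2.resize(b,(400,356),interpolation=2)])
cv2.imwrite("pics/grasp.png",o[...,::-1]); print(env.state()["eef_pos"],env.state()["ft_force"])
E
```

```text
[ 567.45593826 -188.93122282  194.01174105] [-0.15607689 -0.35822432  0.39518137]
```

View pics/grasp.png

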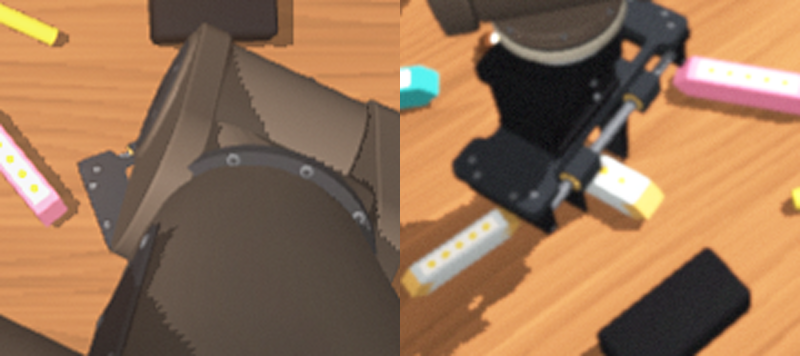

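In the scene view (right), the fingers straddle the large bar and its brass end sticks out at (640,200). I'll close and lift.

Call:
move_arm(
  commands=[
    [[0,0,0],0,-1],
    [[0,0,0],0,-1],
    [[0,0,0],0,-1],
    [[0,0,0],0,-1],
    [[0,0,0],0,-1],
    [[0,0,0],0,-1],
    [[0,0,0],0,-1],
    [[0,0,0],0,-1],
    [[0,0,0.3],0,-1],
    [[0,0,0.6],0,-1],
    [[0,0,0.8],0,-1],
    [[0,0,0.8],0,-1],
    [[0,0,0.8],0,-1],
    [[0,0,0.8],0,-1],
    [[0,0,0.5],0,-1],
    [[0,0,0.2],0,-1],
    [[0,0,0],0,-1],
    [[0,0,0],0,-1],
  ],
)

```text
t: 5.78
eef_pos: [567.1, -188.8, 336.9]
tcp_rot: [3.141, -0.0, -2.783]
ft_force: [0.2, -0.1, -1.4]
opening: 0.231
grip_force: 30.0
```

Call:
move_arm(
  commands=[
    [[-0.13,0.893,0],-0.04,-1],
    [[-0.13,0.893,0],-0.04,-1],
    [[-0.13,0.893,0],-0.04,-1],
    [[-0.13,0.893,0],-0.04,-1],
    [[-0.13,0.893,0],-0.04,-1],
    [[-0.13,0.893,0],-0.04,-1],
    [[-0.13,0.893,0],-0.04,-1],
    [[-0.13,0.893,0],-0.04,-1],
    [[-0.13,0.893,0],-0.04,-1],
    [[-0.13,0.893,0],-0.04,-1],
    [[-0.13,0.893,0],-0.04,-1],
    [[-0.13,0.893,0],-0.04,-1],
    [[-0.13,0.893,0],-0.04,-1],
    [[-0.13,0.893,0],-0.04,-1],
    [[-0.13,0.893,0],-0.04,-1],
    [[-0.13,0.893,0],-0.04,-1],
    [[0,0,0],0,-1],
    [[0,0,0],0,-1],
    [[0,0,0],0,-1],
  ],
)

```text
t: 7.37
eef_pos: [504.8, 239.5, 336.2]
tcp_rot: [-3.141, -0.002, -2.834]
ft_force: [-0.1, -0.6, -1.5]
opening: 0.23
grip_force: 30.0
```

```bash
python3 - <<'E'
from h import *
s=read_camera("scene"); p=read_camera("top")
print(env.state()["eef_pos"],env.state()["tcp_rot"],env.state()["ft_force"],env.state()["moment"])
a=p["image"][190:350,90:250]; b=s["image"][60:240,320:500]
o=np.hstack([cv2.resize(a,(200,200)),cv2.resize(b,(600,600),interpolation=2)[:, :]][1:])
cv2.imwrite("pics/above.png",o[...,::-1])
# expected lamp tips if TCP-centred
e=env.state()["eef_pos"]; y=env.state()["tcp_rot"][2]; u=np.array([np.cos(y),np.sin(y),0])
for k in(-60,60):
    q=np.array([e[0],e[1],e[2]-194])+u*k
    for side in(-11,11):
        q2=q+np.array([-u[1],u[0],0])*side+[0,0,12]; uv=w2px(s,q2)[0]; print(k,side,uv,(uv-[320,60])*600/180)
E
```

```text
[505.08443135 238.92848267 336.7047685 ] [-3.14157767e+00 -1.08782538e-03 -2.83541289e+00] [ 0.22572325 -0.11762104 -1.40089126] [ 0.07245595  0.07856466 -0.00916542]
-60 -11 [442.89478031 129.84433255] [409.64926769 232.81444183]
-60 11 [437.96640795 136.21591671] [393.22135984 254.0530557 ]
60 -11 [385.3850745  107.57890509] [217.95024834 158.5963503 ]
60 11 [379.93814307 113.36683971] [199.79381025 177.88946569]
```

View pics/above.png

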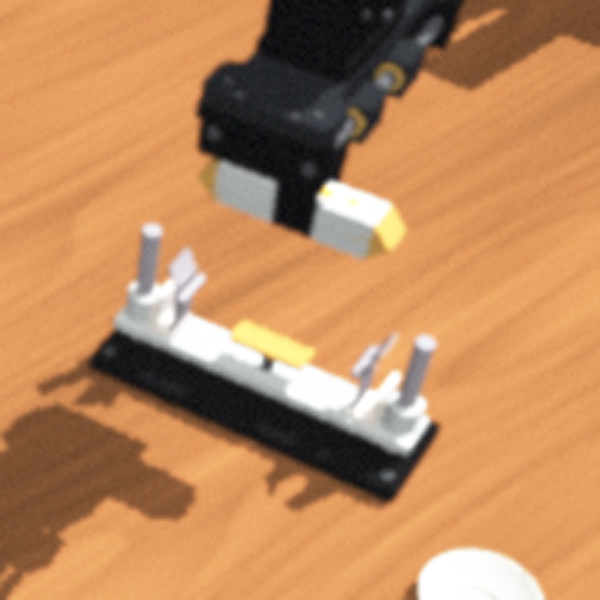

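The lamp is held level. Its visible right tip at about (405,232)–(388,252) matches the predicted position within 2 mm, so it is centred in the grip. I'll estimate the carriage height from the pad pixel, crop (273,341).

```bash
python3 - <<'E'
from h import *
s=read_camera("scene")
for z in(45,50,55,60,65,70): print(z,(w2px(s,[504.8,239.6,z])[0]-[320,60])*600/180)
r=cut_out("bed",s)
for q in r[:2]: print(q["confidence"],(np.array(q["at"])-[320,60])*600/180)
E
```

```text
45 [272.20971637 349.82559548]
50 [273.50505538 343.7740481 ]
55 [274.81144151 337.67139171]
60 [276.12901849 331.51696742]
65 [277.45793259 325.31010482]
70 [278.79833269 319.05012171]
0.72 [270.33333333 342.66666667]
0.48 [476.33333333 594.        ]
```

Call:
move_arm(
  commands=[
    [[0,0,-0.5],0,-1],
    [[0,0,-0.5],0,-1],
    [[0,0,-0.5],0,-1],
    [[0,0,-0.3],0,-1],
    [[0,0,0],0,-1],
    [[0,0,0],0,-1],
    [[0,0,0],0,-1],
  ],
)

```text
t: 8.15
eef_pos: [505.2, 239.6, 283.9]
tcp_rot: [3.141, 0.001, -2.835]
ft_force: [-0.5, 0.5, -0.4]
opening: 0.231
grip_force: 30.0
```

Call:
move_arm(
  commands=[
    [[0,0,-0.2],0,-1],
    [[0,0,-0.2],0,-1],
    [[0,0,-0.2],0,-1],
    [[0,0,-0.1],0,-1],
    [[0,0,-0.1],0,-1],
    [[0,0,0],0,-1],
    [[0,0,0],0,-1],
  ],
)

```text
t: 8.73
eef_pos: [504.9, 239.7, 259.1]
tcp_rot: [3.142, -0.0, -2.835]
ft_force: [-0.3, 0.1, -1.7]
opening: 0.233
grip_force: 30.0
```

Call:
move_arm(
  commands=[
    [[0,0,-0.1],0,-1],
    [[0,0,0],0,-1],
    [[0,0,0],0,-1],
  ],
)

```text
t: 8.98
eef_pos: [504.9, 239.7, 256.2]
tcp_rot: [3.142, -0.0, -2.835]
ft_force: [0.1, -0.8, -1.8]
opening: 0.23
grip_force: 30.0
```

Call:
move_arm(
  commands=[
    [[0,0,-0.1],0,-1],
    [[0,0,0],0,-1],
    [[0,0,0],0,-1],
  ],
)

```text
t: 9.23
eef_pos: [504.9, 239.7, 253.2]
tcp_rot: [3.142, -0.0, -2.835]
ft_force: [0.0, -0.2, -0.2]
opening: 0.228
grip_force: 30.0
```

Call:
move_arm(
  commands=[
    [[0,0,-0.05],0,-1],
    [[0,0,0],0,-1],
    [[0,0,0],0,-1],
  ],
)

```text
t: 9.48
eef_pos: [505.0, 239.7, 251.8]
tcp_rot: [3.141, 0.0, -2.835]
ft_force: [0.5, 0.4, -0.3]
opening: 0.229
grip_force: 30.0
```

```bash
cat > st.py <<'E'
from h import *
F=[];M=[]
for _ in range(4):
    read_camera("top"); s=env.state(); F.append(s["ft_force"]); M.append(s["moment"])
F=np.mean(F,0);M=np.mean(M,0);u=np.array([np.cos(.309),np.sin(.309),0]);v=np.array([-u[1],u[0],0])
print("z",s["eef_pos"],"F along %.2f across %.2f z %.2f"%(F@u,F@v,F[2]),"M along %.3f across %.3f z %.3f"%(M@u,M@v,M[2]))
E
python3 st.py
```

```text
z [504.94688892 239.71273873 251.83125777] F along 0.73 across -0.78 z -0.63 M along 0.072 across -0.119 z -0.025
```

Call:
move_arm(
  commands=[
    [[0,0,-0.05],0,-1],
    [[0,0,0],0,-1],
    [[0,0,0],0,-1],
  ],
)

```text
t: 9.93
eef_pos: [505.0, 239.7, 250.4]
tcp_rot: [3.141, 0.001, -2.835]
ft_force: [1.0, 0.2, 3.2]
opening: 0.229
grip_force: 30.0
```

```bash
python3 st.py
```

```text
z [505.00681186 239.71137503 250.39299417] F along 1.79 across 0.12 z 3.62 M along 0.049 across -0.153 z -0.008
```

Call:
move_arm(
  commands=[
    [[0.025,0.008,0],0,-1],
    [[0,0,0],0,-1],
    [[0,0,-0.04],0,-1],
    [[0,0,0],0,-1],
    [[0,0,0],0,-1],
  ],
)

```text
t: 10.55
eef_pos: [505.7, 240.0, 249.5]
tcp_rot: [3.141, 0.001, -2.835]
ft_force: [0.3, 0.3, 9.1]
opening: 0.234
grip_force: 30.0
```

```bash
python3 st.py
```

```text
z [505.72364492 239.96678211 249.53457396] F along -0.10 across -0.26 z 8.06 M along 0.061 across -0.007 z 0.000
```

Call:
move_arm(
  commands=[
    [[0,0,-0.035],0,-1],
    [[0,0,0],0,-1],
    [[0,0,0],0,-1],
  ],
)

```text
t: 11.0
eef_pos: [505.8, 240.0, 248.9]
tcp_rot: [3.141, 0.002, -2.835]
ft_force: [-1.1, -1.2, 12.2]
opening: 0.226
grip_force: 30.0
```

```bash
python3 st.py
```

```text
z [505.83567119 240.01593241 248.89723556] F along -0.97 across -0.25 z 12.77 M along 0.059 across 0.019 z 0.012
```

Call:
move_arm(
  commands=[
    [[0,0,-0.035],0,-1],
    [[0,0,0],0,-1],
    [[0,0,0],0,-1],
  ],
)

```text
t: 11.45
eef_pos: [505.9, 240.1, 248.0]
tcp_rot: [3.141, 0.002, -2.835]
ft_force: [-0.9, -0.9, 13.5]
opening: 0.229
grip_force: 30.0
```

```bash
python3 st.py
```

```text
z [505.91342135 240.04700385 247.93518798] F along -0.73 across -0.16 z 12.83 M along 0.067 across -0.246 z 0.013
```

Call:
move_arm(
  commands=[
    [[0,0,-0.035],0,-1],
    [[0,0,0],0,-1],
    [[0,0,0],0,-1],
  ],
)

```text
t: 11.9
eef_pos: [505.5, 239.9, 246.0]
tcp_rot: [3.142, -0.0, -2.835]
ft_force: [-1.0, -0.1, 3.8]
opening: 0.231
grip_force: 30.0
```

```bash
python3 st.py
```

```text
z [505.53478108 239.95588845 245.84043993] F along -1.51 across 0.42 z 3.60 M along 0.090 across -0.199 z -0.013
```

Call:
move_arm(
  commands=[
    [[0,0,-0.035],0,-1],
    [[0,0,0],0,-1],
    [[0,0,0],0,-1],
  ],
)

```text
t: 12.35
eef_pos: [505.4, 239.9, 244.7]
tcp_rot: [3.142, -0.001, -2.835]
ft_force: [-3.8, 0.1, 5.2]
opening: 0.231
grip_force: 30.0
```

```bash
python3 st.py
```

```text
z [505.37365359 239.85875357 244.68329399] F along -3.33 across 0.47 z 5.45 M along 0.103 across 0.192 z -0.013
```

Call:
move_arm(
  commands=[
    [[-0.02,-0.006,-0.035],0,-1],
    [[0,0,0],0,-1],
    [[0,0,0],0,-1],
  ],
)

```text
t: 12.8
eef_pos: [505.0, 239.7, 244.0]
tcp_rot: [3.142, -0.0, -2.835]
ft_force: [-1.3, -0.5, 8.1]
opening: 0.228
grip_force: 30.0
```

```bash
python3 st.py; python3 - <<'E'
from h import *
s=read_camera("scene"); cv2.imwrite("pics/snap.png",cv2.resize(s["image"][110:220,335:465],(780,600)[:2] and (708,600),interpolation=2)[...,::-1])
E
```

```text
z [504.99111952 239.75285603 244.00785395] F along -2.33 across 0.01 z 8.15 M along 0.098 across 0.125 z 0.015
```

View pics/snap.png

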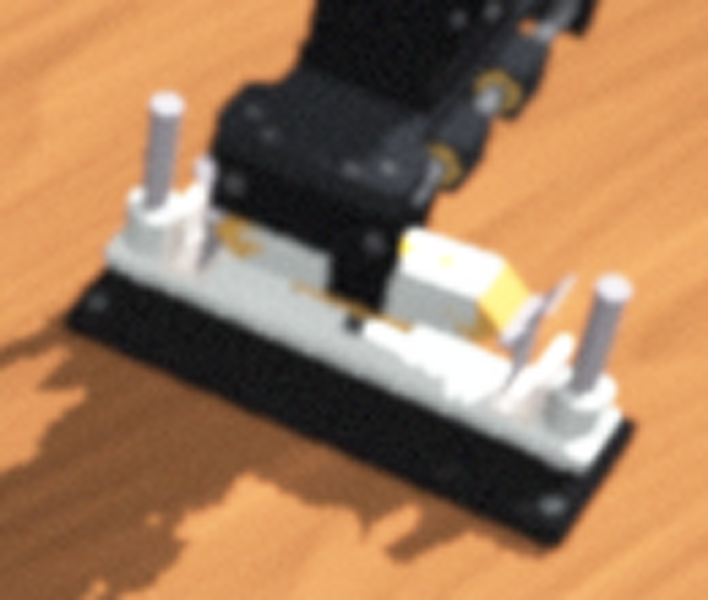

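Call:
move_arm(
  commands=[
    [[0,0,-0.035],0,-1],
    [[0,0,0],0,-1],
    [[0,0,0],0,-1],
  ],
)

```text
t: 13.3
eef_pos: [505.0, 239.7, 243.0]
tcp_rot: [3.141, -0.0, -2.835]
ft_force: [-1.6, -0.2, 9.0]
opening: 0.229
grip_force: 30.0
```

```bash
python3 st.py
```

```text
z [505.01506728 239.76690936 242.98253335] F along -2.05 across 0.31 z 8.55 M along 0.107 across 0.283 z -0.010
```

Call:
move_arm(
  commands=[
    [[0,0,-0.025],0,-1],
    [[0,0,0],0,-1],
    [[0,0,0],0,-1],
  ],
)

```text
t: 13.75
eef_pos: [505.1, 239.8, 242.3]
tcp_rot: [3.141, -0.0, -2.835]
ft_force: [-1.8, -0.1, 9.8]
opening: 0.23
grip_force: 30.0
```

```bash
python3 st.py
```

```text
z [505.04696488 239.78712575 242.28514328] F along -1.52 across 0.56 z 8.93 M along 0.119 across 0.363 z 0.017
```

```bash
python3 - <<'E'
from h import *
s=read_camera("scene"); cv2.imwrite("pics/snap2.png",cv2.resize(s["image"][120:190,350:450],(800,560),interpolation=2)[...,::-1])
e=env.state()["eef_pos"]
u=np.array([np.cos(.309),np.sin(.309),0]);v=np.array([-u[1],u[0],0])
c=np.array([e[0],e[1],e[2]-194])
for k in(-1,1):
  for n,q in(("tip near",(60*k,-11,12)),("tip far",(60*k,11,12)),("topnear",(48*k,-11,24)),("botnear",(48*k,-11,0)),("nose near z64.5",(59*k,-12,64.5-c[2]))):
    for_=c+u*q[0]+v*q[1]+[0,0,q[2]]; print(k,n,np.round((w2px(s,for_)[0]-[350,120])*8))
E
```

```text
-1 tip near [197. 251.]
-1 tip far [237. 205.]
-1 topnear [243. 233.]
-1 botnear [232. 304.]
-1 nose near z64.5 [200. 242.]
1 tip near [621. 431.]
1 tip far [658. 381.]
1 topnear [587. 377.]
1 botnear [568. 448.]
1 nose near z64.5 [620. 420.]
```

View pics/snap2.png

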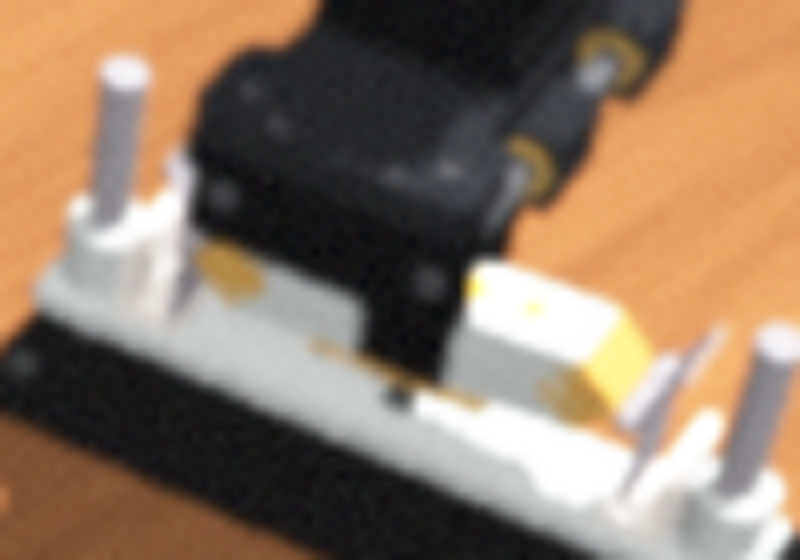

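Call:
move_arm(
  commands=[
    [[0,0,-0.03],0,-1],
    [[0,0,0],0,-1],
    [[0,0,0],0,-1],
  ],
)

```text
t: 14.25
eef_pos: [505.1, 239.8, 241.5]
tcp_rot: [3.141, 0.0, -2.835]
ft_force: [-1.2, -0.4, 9.9]
opening: 0.231
grip_force: 30.0
```

```bash
python3 st.py
```

```text
z [505.07443694 239.77494227 241.43798069] F along -0.98 across 0.41 z 9.61 M along 0.094 across 0.486 z 0.035
```

Force rises slowly and the moment is shifting, so the state is ambiguous. I'll release, back off and look. The pad force stays safely bounded.

Call:
move_arm(
  commands=[
    [[0,0,0],0,-0.3],
    [[0,0,0],0,-0.2],
    [[0,0,0],0,-0.2],
    [[0,0,0],0,-0.2],
    [[0,0,0.5],0,-0.2],
    [[0,0,1],0,-0.2],
    [[0,0,1],0,-0.2],
    [[0,0,1],0,-0.2],
    [[0,0,0.5],0,-0.2],
    [[0,0,0],0,-1],
    [[0,0,0],0,-1],
  ],
)

```text
t: 15.37
eef_pos: [504.9, 239.7, 361.3]
tcp_rot: [3.141, 0.001, -2.835]
ft_force: [0.7, 1.0, -0.9]
opening: 0.31
grip_force: 0.0
```

```bash
python3 - <<'E'
from h import *
s=read_camera("scene"); cv2.imwrite("pics/rel.png",cv2.resize(s["image"][120:190,350:450],(800,560),interpolation=2)[...,::-1])
print(env.state()["eef_pos"])
c=np.array([504.9,239.7,48.5])
u=np.array([np.cos(.309),np.sin(.309),0]);v=np.array([-u[1],u[0],0])
for k in(-1,1):
  for n,q in(("tip near",(60*k,-11,12)),("tip far",(60*k,11,12)),("topnear",(48*k,-11,24)),("topfar",(48*k,11,24)),("botnear",(48*k,-11,0)),("nose near",(60*k,-12,16)),("nose far",(60*k,12,16))):
    print(k,n,np.round((w2px(s,c+u*q[0]+v*q[1]+[0,0,q[2]])[0]-[350,120])*8))
E
```

```text
[504.79636103 239.69059046 360.34203396]
-1 tip near [196. 250.]
-1 tip far [237. 204.]
-1 topnear [243. 232.]
-1 topfar [283. 185.]
-1 botnear [232. 303.]
-1 nose near [196. 240.]
-1 nose far [240. 190.]
1 tip near [621. 431.]
1 tip far [658. 380.]
1 topnear [586. 376.]
1 topfar [624. 326.]
1 botnear [568. 447.]
1 nose near [623. 421.]
1 nose far [663. 366.]
```

View pics/rel.png

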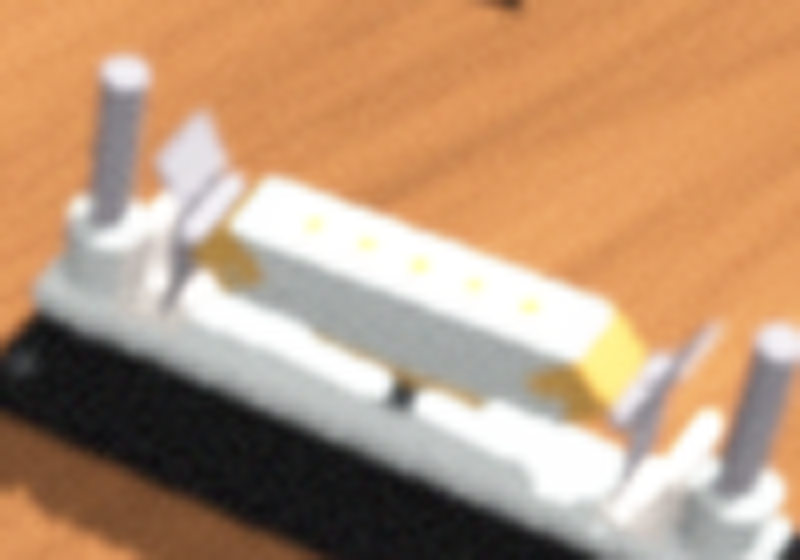

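The lamp's top edge runs (232,233)→(580,362), where a level seated lamp would run (243,232)→(586,376). So the -x (left) end has snapped and the +x end sits about 4–5 mm high on its nose. I'll press that end down with closed fingertips 38 mm from the middle.

Call:
move_arm(
  commands=[
    [[0.6,0.193,0],0,-1],
    [[0.6,0.193,0],0,-1],
    [[0,0,0],0,-1],
    [[0,0,-0.5],0,-1],
    [[0,0,-0.5],0,-1],
    [[0,0,-0.5],0,-1],
    [[0,0,-0.5],0,-1],
    [[0,0,-0.5],0,-1],
    [[0,0,-0.3],0,-1],
    [[0,0,-0.1],0,-1],
    [[0,0,0],0,-1],
    [[0,0,0],0,-1],
    [[0,0,0],0,-1],
  ],
)

```text
t: 16.5
eef_pos: [541.1, 251.4, 274.7]
tcp_rot: [3.142, 0.001, -2.835]
ft_force: [0.5, -0.6, 0.1]
opening: 0.005
grip_force: 0.0
```

```bash
python3 st.py
```

```text
z [541.0717217  251.35283373 274.65650269] F along -0.00 across -0.28 z -0.18 M along 0.106 across 0.011 z 0.013
```

Call:
move_arm(
  commands=[
    [[0,0,-0.1],0,-1],
    [[0,0,-0.1],0,-1],
    [[0,0,0],0,-1],
    [[0,0,0],0,-1],
  ],
)

```text
t: 17.03
eef_pos: [541.0, 251.3, 267.8]
tcp_rot: [3.141, -0.001, -2.835]
ft_force: [-0.2, 0.1, -0.1]
opening: 0.007
grip_force: 0.0
```

Call:
move_arm(
  commands=[
    [[0,0,-0.05],0,-1],
    [[0,0,0],0,-1],
    [[0,0,0],0,-1],
  ],
)

```text
t: 17.28
eef_pos: [541.1, 251.4, 266.6]
tcp_rot: [3.141, -0.0, -2.835]
ft_force: [0.5, 0.1, 0.7]
opening: 0.006
grip_force: 0.0
```

```bash
python3 st.py
```

```text
z [541.04777279 251.33006637 266.63136366] F along -0.01 across 0.30 z -0.22 M along 0.070 across -0.013 z 0.018
```

Call:
move_arm(
  commands=[
    [[0,0,-0.05],0,-1],
    [[0,0,0],0,-1],
    [[0,0,0],0,-1],
  ],
)

```text
t: 17.73
eef_pos: [541.0, 251.3, 265.0]
tcp_rot: [3.142, -0.0, -2.835]
ft_force: [0.7, -0.3, 0.6]
opening: 0.004
grip_force: 0.0
```

```bash
python3 st.py
```

```text
z [541.03871882 251.3421779  265.0808245 ] F along 0.13 across 0.20 z -0.09 M along 0.063 across -0.005 z -0.002
```

Call:
move_arm(
  commands=[
    [[0,0,-0.04],0,-1],
    [[0,0,0],0,-1],
    [[0,0,0],0,-1],
  ],
)

```text
t: 18.18
eef_pos: [541.2, 251.4, 264.0]
tcp_rot: [3.141, 0.0, -2.835]
ft_force: [0.6, 0.2, 1.1]
opening: 0.003
grip_force: 0.5
```

```bash
python3 st.py
```

```text
z [541.11022005 251.37702559 263.99215566] F along 0.92 across -0.30 z 1.33 M along 0.056 across -0.194 z 0.021
```

Call:
move_arm(
  commands=[
    [[0,0,-0.035],0,-1],
    [[0,0,0],0,-1],
    [[0,0,0],0,-1],
  ],
)

```text
t: 18.63
eef_pos: [541.2, 251.4, 263.0]
tcp_rot: [3.141, 0.001, -2.835]
ft_force: [1.8, 0.5, 3.2]
opening: 0.004
grip_force: 1.1
```

```bash
python3 st.py
```

```text
z [541.1289534  251.36787494 262.94380185] F along 2.30 across -0.27 z 2.03 M along 0.055 across -0.373 z -0.011
```

Call:
move_arm(
  commands=[
    [[0,0,-0.03],0,-1],
    [[0,0,0],0,-1],
    [[0,0,0],0,-1],
  ],
)

```text
t: 19.08
eef_pos: [541.2, 251.4, 262.3]
tcp_rot: [3.141, 0.001, -2.835]
ft_force: [1.8, 0.4, 5.0]
opening: 0.001
grip_force: 2.8
```

```bash
python3 st.py
```

```text
z [541.19337118 251.38202492 262.31990271] F along 2.04 across 0.04 z 5.11 M along 0.053 across -0.338 z 0.020
```

Call:
move_arm(
  commands=[
    [[0,0,-0.03],0,-1],
    [[0,0,0],0,-1],
    [[0,0,0],0,-1],
  ],
)

```text
t: 19.53
eef_pos: [541.2, 251.4, 261.7]
tcp_rot: [3.141, 0.001, -2.835]
ft_force: [1.9, 0.5, 8.8]
opening: 0.008
grip_force: 4.2
```

```bash
python3 st.py
```

```text
z [541.2180633  251.39817228 261.68447638] F along 2.05 across -0.19 z 8.36 M along 0.044 across -0.249 z 0.029
```

Call:
move_arm(
  commands=[
    [[0,0,-0.03],0,-1],
    [[0,0,0],0,-1],
    [[0,0,0],0,-1],
  ],
)

```text
t: 19.98
eef_pos: [541.3, 251.4, 261.0]
tcp_rot: [3.141, 0.002, -2.835]
ft_force: [1.6, 0.9, 10.5]
opening: 0.004
grip_force: 5.2
```

```bash
python3 st.py
```

```text
z [541.29504114 251.43837732 261.00312518] F along 1.47 across 0.05 z 10.24 M along 0.072 across -0.197 z -0.007
```

Call:
move_arm(
  commands=[
    [[0,0,0.5],0,-1],
    [[0,0,1],0,-1],
    [[0,0,1],0,-1],
    [[0,0,1],0,-1],
    [[0,0,0],0,-1],
    [[0,0,0],0,-1],
    [[0,0,0],0,-1],
  ],
)

```text
t: 20.77
eef_pos: [540.6, 251.2, 364.3]
tcp_rot: [3.142, -0.002, -2.835]
ft_force: [-0.4, -0.2, -0.2]
opening: 0.002
grip_force: 0.0
```

```bash
python3 - <<'E'
from h import *
s=read_camera("scene"); cv2.imwrite("pics/rel2.png",cv2.resize(s["image"][120:190,350:450],(800,560),interpolation=2)[...,::-1])
E
```

View pics/rel2.png

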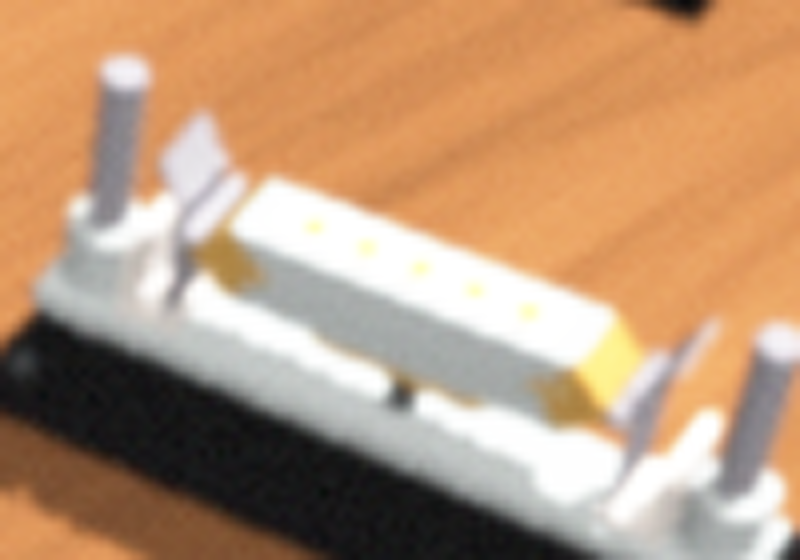

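The right top corner moved down from (580,362) to (578,368). I'll check the lamp's level numerically from the window dots in both frames.

```bash
cat > dots.py <<'E'
from h import *
from scipy.optimize import least_squares
s=read_camera("scene")
def dots(im):  # crop 8x, BGR
    hsv=cv2.cvtColor(im,cv2.COLOR_BGR2HSV); m=((hsv[...,0]>18)&(hsv[...,0]<40)&(hsv[...,1]>40)).astype(np.uint8)
    m[:, :295]=0; m[:,550:]=0; m[330:]=0; m[:205]=0
    n,_,st,c=cv2.connectedComponentsWithStats(m)
    return np.array(sorted([c[i] for i in range(1,n) if 60<st[i,4]<1500],key=lambda q:q[0]))
now=cv2.resize(s["image"][120:190,350:450],(800,560),interpolation=2)[...,::-1].copy()
u=np.array([np.cos(.309),np.sin(.309),0]);z=np.array([0,0,1.])
base=np.array([504.9,239.7,0])
for n,im in(("rel",cv2.imread("pics/rel.png")),("rel2",cv2.imread("pics/rel2.png")),("now",now)):
    d=dots(im); print(n,np.round(d,1).tolist())
    if len(d)<4: continue
    px=(d+.5)/8-.5+[350,120]; xs=(np.arange(len(d))-(len(d)-1)/2)
    def f(q):
        X=np.array([base+u*(q[0]+q[3]*x*np.cos(q[2]))+z*(q[1]+q[3]*x*np.sin(q[2])) for x in xs]); return (w2px(s,X)-px).ravel()
    r=least_squares(f,[0,72,0,17]); print("  along %.2f top z %.2f tilt(+x up) %.4f spacing %.2f"%tuple(r.x),"rms %.3f"%np.sqrt(np.mean(r.fun**2)))
E
python3 dots.py
```

```text
rel [[314.1, 224.2], [366.2, 243.5], [419.3, 265.1], [474.2, 284.2], [529.4, 306.3]]
  along -4.76 top z 75.86 tilt(+x up) 0.0390 spacing 15.04 rms 0.066
rel2 [[314.3, 226.7], [366.6, 247.3], [420.2, 267.8], [474.9, 290.4], [528.8, 311.4]]
  along -4.46 top z 74.68 tilt(+x up) 0.0225 spacing 15.04 rms 0.046
now [[314.5, 226.6], [366.0, 247.4], [419.7, 267.7], [474.7, 290.2], [528.7, 311.4]]
  along -4.52 top z 74.67 tilt(+x up) 0.0230 spacing 15.04 rms 0.056
```

```bash
python3 - <<'E'
from h import *
s=read_camera("scene")
f=lambda c:[(c[0]+.5)/8-.5+350,(c[1]+.5)/8-.5+120]
u=np.array([np.cos(.309),np.sin(.309),0]);v=np.array([-u[1],u[0],0])
w=px2w(s,[f((125,72)),f((778,345))],97); b=np.array([504.83,239.6,97])
for q in w: print("post along %.1f across %.1f"%((q-b)@u,(q-b)@v))
# pad near edge ends (z~49), nose ends right, left
def rel(c,z): q=px2w(s,[f(c)],z)[0]-b; return round(q@u,1),round(q@v,1)
print("nose R",rel((615,425),64.5),rel((668,352),64.5),"nose L",rel((188,240),64.5),rel((243,178),64.5))
print("tipR near",rel((610,418),61),"top corners",rel((232,235),72.5),rel((578,368),72.5),rel((612,305),72.5),rel((270,178),72.5))
E
```

```text
post along -92.5 across 0.2
post along 87.7 across -1.8
nose R (np.float64(57.9), np.float64(-13.6)) (np.float64(57.7), np.float64(18.2)) nose L (np.float64(-63.2), np.float64(-12.3)) (np.float64(-63.1), np.float64(17.4))
tipR near (np.float64(54.8), np.float64(-8.2)) top corners (np.float64(-51.0), np.float64(-13.0)) (np.float64(43.9), np.float64(-8.8)) (np.float64(41.1), np.float64(17.2)) (np.float64(-53.5), np.float64(12.2))
```

```bash
python3 - <<'E'
from h import *
s=read_camera("scene")
cr=lambda im:cv2.resize(im[120:190,350:450],(800,560),interpolation=2)
I={"empty":cr(cv2.imread("pics/scene0.png")),"rel":cv2.imread("pics/rel.png"),"rel2":cv2.imread("pics/rel2.png"),"now":cr(s["image"][...,::-1])}
R={"leafR":(680,728,312,372),"leafL":(158,228,108,178),"postR":(735,800,320,400),"postL":(100,150,55,150),"pad":(330,400,330,400)}
for n,(x0,x1,y0,y1) in R.items():
    t=I["now"][y0:y1,x0:x1]
    for k in("empty","rel","rel2"):
        b=I[k][max(0,y0-24):y1+24,max(0,x0-36):x1+36]; m=cv2.matchTemplate(b,t,cv2.TM_CCOEFF_NORMED); _,v,_,l=cv2.minMaxLoc(m)
        print(n,k,"now-minus-then dx",x0-max(0,x0-36)-l[0],"dy",y0-max(0,y0-24)-l[1],round(v,3))
u=np.array([np.cos(.309),np.sin(.309),0])
for k in(-60,60):
    a=w2px(s,np.array([504.8,239.6,75])+u*k)[0]; print("px8 per mm along",(w2px(s,np.array([504.8,239.6,75])+u*(k+1))[0]-a)*8,"per mm up",(w2px(s,np.array([504.8,239.6,76])+u*k)[0]-a)*8)
E
```

```text
leafR empty now-minus-then dx 3 dy 0 0.985
leafR rel now-minus-then dx -2 dy -2 0.982
leafR rel2 now-minus-then dx 0 dy 0 0.996
leafL empty now-minus-then dx -6 dy -2 0.995
leafL rel now-minus-then dx 2 dy 1 0.996
leafL rel2 now-minus-then dx 0 dy 0 0.999
postR empty now-minus-then dx 0 dy 0 0.998
postR rel now-minus-then dx 0 dy 0 0.999
postR rel2 now-minus-then dx 0 dy 0 0.999
postL empty now-minus-then dx 0 dy 0 0.999
postL rel now-minus-then dx 0 dy 0 0.999
postL rel2 now-minus-then dx 0 dy 0 0.999
pad empty now-minus-then dx 1 dy 3 0.701
pad rel now-minus-then dx -1 dy 1 0.992
pad rel2 now-minus-then dx 0 dy 0 0.999
px8 per mm along [3.42037357 1.42608454] per mm up [ 0.4626389  -3.05551418]
px8 per mm along [3.73235957 1.5522917 ] per mm up [ 0.85869473 -3.03376229]
```

```bash
python3 - <<'E'
from h import *
ims=[read_camera("scene")["image"] for _ in range(6)]
now=np.mean(ims,0).astype(np.float32).mean(2); em=cv2.imread("pics/scene0.png").astype(np.float32).mean(2)
for n,(x0,x1,y0,y1),p in(("R",(680,728,312,372),(3.73,1.55)),("R2",(650,735,305,380),(3.73,1.55)),("R3",(690,728,310,350),(3.73,1.55)),("L",(158,228,108,178),(3.42,1.43)),("L2",(150,235,100,175),(3.42,1.43)),("postR",(735,799,320,400),(3.73,1.55))):
    a=[350+x0/8,350+x1/8,120+y0/8,120+y1/8]; a=[int(round(v)) for v in a]
    t=now[a[2]:a[3],a[0]:a[1]]; yy,xx=np.mgrid[a[2]:a[3],a[0]:a[1]].astype(np.float32)
    best=max((np.corrcoef(t.ravel(),cv2.remap(em,(xx-np.float32(e*p[0]/8)),(yy-np.float32(e*p[1]/8)),cv2.INTER_CUBIC).ravel())[0,1],e) for e in np.arange(-5,5,.05))
    print(n,"shift along mm %.2f corr %.4f"%(best[1],best[0]))
E
```

```text
R shift along mm 0.55 corr 0.9875
R2 shift along mm 0.60 corr 0.9801
R3 shift along mm 0.55 corr 0.9832
L shift along mm -1.70 corr 0.9974
L2 shift along mm -1.70 corr 0.9978
postR shift along mm -0.05 corr 0.9989
```

Both ends have snapped (clip spreads about 1.7 and 0.55 mm), but the lamp sits about 1–2 mm towards -x and b's margin is thin. I'll regrip, nudge it slightly towards +x and release.

Call:
move_arm(
  commands=[
    [[-0.6,-0.19,0],0,-0.2],
    [[-0.6,-0.19,0],0,-0.2],
    [[0,0,0],0,-0.2],
    [[0,0,-0.7],0,-0.2],
    [[0,0,-0.7],0,-0.2],
    [[0,0,-0.7],0,-0.2],
    [[0,0,-0.7],0,-0.2],
    [[0,0,-0.6],0,-0.2],
    [[0,0,-0.3],0,-0.2],
    [[0,0,-0.2],0,-0.2],
    [[0,0,0],0,-0.2],
    [[0,0,0],0,-0.2],
  ],
)

```text
t: 22.27
eef_pos: [505.4, 240.0, 248.6]
tcp_rot: [3.141, 0.001, -2.835]
ft_force: [1.2, 0.1, -0.2]
opening: 0.403
grip_force: 0.0
```

```bash
python3 st.py
```

```text
z [505.18776799 240.00932318 249.04630356] F along 0.38 across 0.36 z 0.16 M along 0.064 across -0.019 z -0.005
```

Call:
move_arm(
  commands=[
    [[0,0,-0.1],0,-0.2],
    [[0,0,0],0,-1],
    [[0,0,0],0,-1],
    [[0,0,0],0,-1],
    [[0,0,0],0,-1],
    [[0,0,0],0,-1],
    [[0,0,0],0,-1],
  ],
)

```text
t: 23.05
eef_pos: [505.1, 239.9, 245.2]
tcp_rot: [3.142, 0.0, -2.835]
ft_force: [0.0, -0.7, 0.1]
opening: 0.229
grip_force: 30.0
```

```bash
python3 st.py
```

```text
z [505.08005123 239.93993706 245.20955178] F along 0.22 across -0.24 z 0.69 M along 0.063 across -0.010 z 0.030
```

Call:
move_arm(
  commands=[
    [[0.03,0.009,0],0,-1],
    [[0,0,0],0,-1],
    [[0,0,0],0,-1],
    [[0,0,0],0,-1],
  ],
)

```text
t: 23.58
eef_pos: [505.7, 240.1, 245.0]
tcp_rot: [3.142, -0.001, -2.835]
ft_force: [-3.6, -2.8, 2.2]
opening: 0.23
grip_force: 30.0
```

```bash
python3 st.py
```

```text
z [505.7568884  240.17603571 245.03495255] F along -3.99 across -0.56 z 1.49 M along -0.015 across 0.814 z 0.033
```

Call:
move_arm(
  commands=[
    [[0,0,0],0,-0.3],
    [[0,0,0],0,-0.2],
    [[0,0,0],0,-0.2],
    [[0,0,0],0,-0.2],
    [[0,0,0.5],0,-0.2],
    [[0,0,1],0,-0.2],
    [[0,0,1],0,-0.2],
    [[0,0,1],0,-0.2],
    [[0,0,0.5],0,-0.2],
    [[0,0,0],0,-0.2],
    [[0,0,0],0,-0.2],
    [[0,0,0],0,-0.2],
  ],
)

```text
t: 24.78
eef_pos: [505.8, 240.1, 364.2]
tcp_rot: [3.142, -0.001, -2.835]
ft_force: [0.6, 0.0, -0.4]
opening: 0.401
grip_force: 0.0
```

```bash
python3 dots.py | tail -2; cat > leaf.py <<'E'
from h import *
ims=[read_camera("scene")["image"] for _ in range(6)]
now=np.mean(ims,0).astype(np.float32).mean(2); em=cv2.imread("pics/scene0.png").astype(np.float32).mean(2)
for n,(x0,x1,y0,y1),p in(("R",(680,728,312,372),(3.73,1.55)),("L",(158,228,108,178),(3.42,1.43))):
    a=[350+x0/8,350+x1/8,120+y0/8,120+y1/8]; a=[int(round(v)) for v in a]
    t=now[a[2]:a[3],a[0]:a[1]]; yy,xx=np.mgrid[a[2]:a[3],a[0]:a[1]].astype(np.float32)
    best=max((np.corrcoef(t.ravel(),cv2.remap(em,(xx-np.float32(e*p[0]/8)),(yy-np.float32(e*p[1]/8)),cv2.INTER_CUBIC).ravel())[0,1],e) for e in np.arange(-5,5,.05))
    print(n,"shift along mm %.2f corr %.4f"%(best[1],best[0]))
print(env.state()["eef_pos"],env.state()["t"])
E
python3 leaf.py
```

```text
now [[316.2, 227.3], [421.8, 268.2], [475.8, 290.8], [530.9, 313.3]]
  along -0.20 top z 74.72 tilt(+x up) 0.0119 spacing 19.46 rms 1.351
R shift along mm 0.80 corr 0.9912
L shift along mm -1.10 corr 0.9945
[506.04457259 240.23298194 364.61941574] 25.1333
```

```bash
python3 -c "
from cell import env
print(env.job_done())"
```

```text
the job is handed in; nothing more can be done
None
```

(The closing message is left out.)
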